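Verify a gold bar with the tester's pen probe

TASK

Check the gold bar that carries the paper ring: take the pen probe out of the holster of the metal tester and first take a reference reading by holding its nose square on the tester's round metal disc for about two seconds, then set the nose inside the paper ring, square to the bar's top face. For both readings press only lightly, so that the sprung nose is pushed about half way in (neither barely touching nor bottomed out). Finish while still holding the probe pressed like that inside the ring, let nothing go, and leave the bars and the other things on the counter where they are.

Things in the scene. Friction and masses are not known exactly. Their poses are not given: they have to be found in the camera images.
- meter: Bench metal tester, fixed: a grey wedge-shaped console 160 mm deep (x) by 170 mm wide (y), its deck sloping 15 degrees, 28 mm high in front (-x) and 68 mm at the rear; display at the rear of the deck, keys and the round reference disc in front of it, a white probe holster on its left side (+y). Origin: centre of the underside, z up.
- holster (a point): Centre of the mouth of the tester's holster, a white tube 85 mm long, 28 mm outside and about 20 mm inside diameter, leaning 25 degrees from upright so that its mouth points up and towards the tester's front (-x). In the tester's frame it lies at (-21, 107, 98) mm. Axes as the tester's.
- ref_disc: Round bare metal reference disc, diameter 32 mm, set in a black bezel on the right front of the tester's sloped deck, 2 mm proud of it; fixed to the tester. Origin: centre of the disc's upper face, which is about 45 mm above the counter; z is the face's outward normal (leaning 15 degrees from upright towards the tester's front).
- pen: Cordless pen probe, 85 g, loose in the holster, hanging by its collar. Origin: on its axis at the collar's underside; z along the axis to the tail. Collar dia 27 mm, 0 to 5 mm; round grip dia 21 mm to 75 mm, domed tail end at 79 mm. Below: barrel dia 17 mm to -52 mm, taper to dia 11 mm at -63 mm, steel nose dia 8 mm, flat end at -75 mm when free. Draws out along its axis, clear after 85 mm.
- nose (a joint): How far the sprung nose is pushed into the pen probe, m: 0 free (sticks out 12 mm), 0.010 bottomed out. The spring needs about 1 N to start moving, about 2.5 N at half way (0.005) and 4 N at the bottom.
- nose_tip (a point): Centre of the flat end of the sprung nose (moves in with the nose).
- bar: The gold bar to check, marked with a white paper ring: a 1 kg cast bar 117 mm long (x) by 53 mm wide (y) by 9 mm thick, loose, lying flat on a 3 mm dark rubber mat. Origin: centre of its underside, z up; top face 9 mm above the origin, 12 mm above the counter.
- spot (a point): Centre of the paper ring on the bar's top face, 30 mm from the bar's centre along its +x. The ring is flat, 20 mm inside and 29 mm outside diameter; the spot to measure is the bare gold inside it.
- plain_bar: A second gold bar of the same size without a paper ring, lying flat on the same mat; leave alone. Origin: centre of its underside.
- coin_tube: Clear tube of coins standing upright, diameter 29 mm, 66 mm high; leave alone. Origin: centre of its underside.
- stamp: Self-inking hand stamp standing upright, 36 x 62 x 80 mm; leave alone. Origin: centre of its underside.
- calculator: Desk calculator, 145 x 105 x 22 mm; leave alone. Origin: centre of its underside.

How it is judged:
On the way:
1. the reference reading: the held probe's nose is pressed lightly and square on the reference disc (distance between nose_tip and ref_disc below 0.013 m and angle between the z axis of pen and the z axis of ref_disc, either way round below 0.13 rad and value of joint nose between 0.002 and 0.008 m and contact force between pen and ref_disc between 0.8 and 6 N and contact force between the fingers and pen above 1 N), for 1 s.
At the end, for the whole second after the job is handed in: Probe still in the gripper, nose on the bar's top face within 7 mm of the ring's centre, square to it within 7.4 degrees, nose pushed in 2 to 8 of its 10 mm, contact force 0.8 to 6 N; bar flat and not moved over 10 mm (distance between nose_tip and spot below 0.007 m and angle between the z axis of pen and the z axis of bar, either way round below 0.13 rad and value of joint nose between 0.002 and 0.008 m and contact force between pen and bar between 0.8 and 6 N and contact force between the fingers and pen above 1 N and distance of bar from where it was at the start of the episode below 0.01 m and angle between bar's own z axis and vertical below 0.05 rad); the arm keeps its last pose, push and grip.
It fails at once if the probe is pushed hard against the bar or the disc (over 15 N) (contact force between pen and bar above 15 N or contact force between pen and ref_disc above 15 N).
It fails at once if the unmarked bar is probed or moved (contact force between pen and plain_bar above 0.5 N or distance of plain_bar from where it was at the start of the episode above 0.01 m).
It fails at once if another thing on the counter is moved or knocked over (distance of any of coin_tube, stamp, calculator from where it was at the start of the episode above 0.015 m or angle between any of coin_tube, stamp, calculator's own z axis and vertical above 0.3 rad).
It also fails if it takes over 48 s, if anything falls off the work surface, if the arm or the gripper's body presses on something with over 40 N, if the wrist force passes 120 N, or if a joint passes its speed limit or range.

ROBOT

A 7-joint arm with a two-finger parallel gripper is mounted at the origin on the work surface. World frame = base frame: x ahead of the robot, y to its left, z up, the work surface at z = 0. Lengths are in m, angles in rad, forces in N, time in s.
With the tool pointing down it reaches from about 0.425 to 0.925 m from the base axis. Payload 6.8 kg.
Tool frame: the origin (TCP) lies on the centre line of the jaws, within the pads' length; the fingertips stand r.tip_extent ahead of it and the grasp point (between the pads) lies 2 mm behind it (r.tip_extent is the distance from the TCP to the fingertips, in m); z points along the fingers, y is the line along which they close (so a half turn about z gives the same grasp; the last joint's range is limited). The gripper opens to 85 mm and grips with 20 to 120 N. Pads are 22 mm wide; open, the fingers measure 114 mm over their backs; the gripper's body (76 mm by 85 mm) begins 54 mm behind the grasp point. The pads swing forward as they close: fully open they stand 13 mm farther back than shut.
Start: joints at [-1.385, 0.477, 0.022, 1.555, -0.011, 1.109, -0.083], TCP at [0.195, 0.646, 0.248] pointing down, gripper open.
Joint ranges: [-2.96, 2.96], [-0.34, 2.1], [-1.41, 1.46], [0.24, 2.44], [-1.37, 4.51], [0.17, 1.92], [-2.96, 2.96]. Speed limits (rad/s): [2.39, 2.39, 3.14, 3.14, 3.14, 3.14, 3.14].

INTERFACE

Orientations are given as a 3x3 rotation matrix whose columns are the frame's x, y, z axes.
In Python, from cell import r gives the robot as it stands.
- The arm moves only by the shell command python3 jog.py 'ROWS' [OPENING] [FORCE]. ROWS is a JSON list of rows, 1 to 5 of them, each of 6 numbers: dx, dy, dz in m, then a rotation vector rx, ry, rz in rad; each row shifts and turns the commanded pose from where the row before left it, along the tool's axes as they then stand; what a row does not reach is not made up. A row lasts 1/12 s, in which the tool goes at most 0.0417 m and 0.125 rad, less where a joint would pass 70% of its speed; a pose out of reach is approached as far as the arm can. OPENING is the finger opening in m, set as the command begins (- or left out keeps the last). The fingers move at their own pace and stop on an object; FORCE is the grip in N (left out, the last holds). Time passes only in rows, so rows that do not move let the fingers close. It prints the time, the measured TCP pose, the force, the opening and the grip force at its end.
- r.state(): the state, without advancing time (a new reading comes with each control period).
- r.snapshot(name): name is "scene" or "side" or "wrist"; returns a dict with "frame" (480x640x3 uint8, blue, green, red), "depth" (480x640 float32, m along the optical axis (not along the pixel's ray), 0 where there is no reading), "camera_matrix" (3x3 intrinsics, pixels), "world_from_camera" (4x4, takes a point from camera to world coordinates). Camera axes: x right, y down, z forward; pixel columns grow to the right and rows downward; lengths in m; the calibration is good to about 2 mm. The wrist camera is an equidistant fisheye: a pixel r from the principal point sees the ray r / f radians off the axis. A picture is of the moment at which its call begins.
- r.close_job(): hands the job in; it is judged then, once.
The state is a dict: "t": time; "joint_positions": joint angles; "qvel": joint speeds; "effort": joint torques, N m; "ee_pos": TCP position; "orientation": TCP orientation; "force": force on the tool from outside, world axes, zero at the start; "ft_torque": the same for the moment, N m; "opening": finger opening in m; "gripper_force": force on a finger pad.
Only numpy, scipy, OpenCV 4.12 (cv2) and the standard library are available. Lean on these libraries where they do the work, as an engineer would, in place of code of your own. Each camera call takes 0.05 s, during which the arm holds its last target. There are 200 camera calls.

## Working session

There is one attempt and no reset: what is moved stays moved. The work goes in short steps, Python scripts to look and compute and a shell command to move; the robot and the scene stay as the last step left them, time stands still between calls to the robot, and variables do not carry over. Pictures are saved under pics/ and viewed, at most 10 in all, crops included, and the job is handed in when it is done.

```bash
ls; mkdir -p pics; python3 - <<'E'
from cell import r
import cv2,numpy as np
s=r.state();print({k:np.round(v,3).tolist() for k,v in s.items()},r.tip_extent)
for n in("scene","side","wrist"):
    d=r.snapshot(n);cv2.imwrite(f"pics/{n}0.png",d["frame"]);np.savez(f"{n}0.npz",**d)
    print(n,d["camera_matrix"].round(1).tolist(),d["world_from_camera"].round(3).tolist())
E
```

```text
cell.py
jog.py
pics
{'t': 0.0, 'joint_positions': [-1.385, 0.478, 0.022, 1.556, -0.012, 1.109, -0.083], 'qvel': [-0.0, -0.0, 0.0, 0.001, 0.001, 0.001, 0.001], 'effort': [-0.001, -59.646, 1.608, -28.117, 0.012, 0.01, -0.0], 'ee_pos': [0.195, 0.646, 0.247], 'orientation': [[-0.957, 0.29, -0.0], [0.29, 0.957, -0.002], [-0.0, -0.002, -1.0]], 'force': [-0.265, 0.786, 0.187], 'ft_torque': [-0.019, -0.011, 0.014], 'gripper_force': 0.0, 'opening': 0.085} 0.017
scene [[473.5, 0.0, 312.6], [0.0, 473.5, 242.1], [0.0, 0.0, 1.0]] [[0.774, 0.454, -0.441, 1.02], [0.632, -0.538, 0.557, -0.497], [0.016, -0.71, -0.704, 0.755], [0.0, 0.0, 0.0, 1.0]]
side [[576.5, 0.0, 314.1], [0.0, 576.5, 241.9], [0.0, 0.0, 1.0]] [[0.963, -0.129, 0.238, 0.377], [-0.27, -0.529, 0.804, -0.78], [0.023, -0.839, -0.544, 0.649], [0.0, 0.0, 0.0, 1.0]]
wrist [[371.6, 0.0, 317.9], [0.0, 371.6, 241.6], [0.0, 0.0, 1.0]] [[0.29, 0.918, 0.269, 0.127], [0.957, -0.278, -0.083, 0.667], [-0.002, 0.281, -0.96, 0.375], [0.0, 0.0, 0.0, 1.0]]
```

View pics/scene0.png

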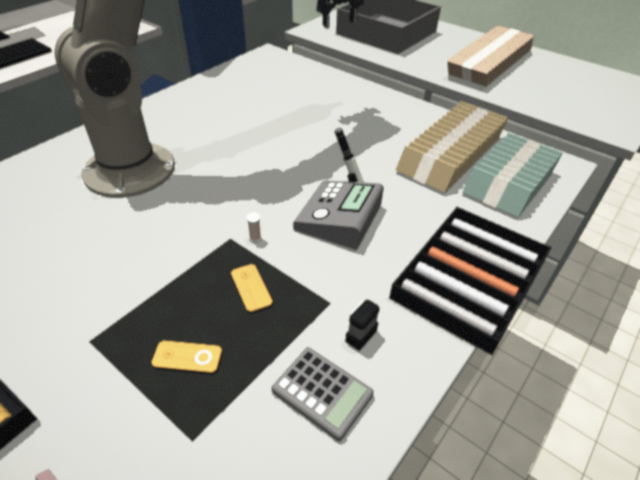

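View pics/side0.png

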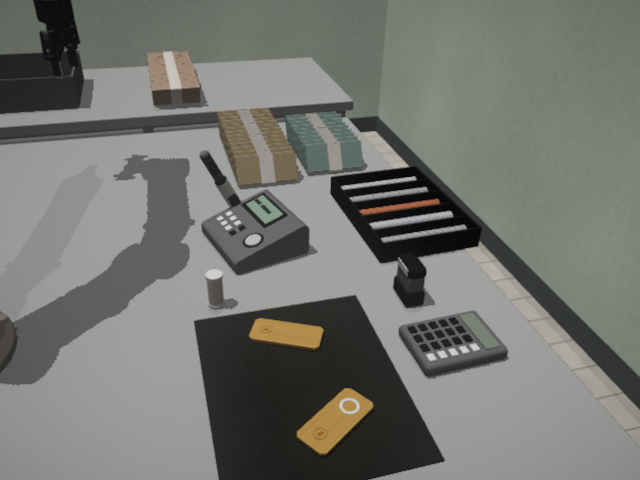

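The scene view shows the ring at (203,357), the disc at (320,213) and the pen's tail at (340,132). In the side view they are at (349,406), (253,240) and (206,155). Next I'll enlarge the tester in both views.

```bash
cat > h.py <<'E'
import numpy as np,cv2
def load(n):
    return dict(np.load(n+".npz"))
def ray(d,u,v):
    K=d["camera_matrix"];T=d["world_from_camera"]
    q=T[:3,:3]@np.array([(u-K[0,2])/K[0,0],(v-K[1,2])/K[1,1],1.]);return T[:3,3],q/np.linalg.norm(q)
def plane(d,u,v,z):
    o,q=ray(d,u,v);return o+q*(z-o[2])/q[2]
def tri(d1,p1,d2,p2):
    o,a=ray(d1,*p1);w,b=ray(d2,*p2)
    s=np.linalg.lstsq(np.c_[a,-b],w-o,rcond=None)[0]
    x,y=o+s[0]*a,w+s[1]*b;return (x+y)/2,np.linalg.norm(x-y)
def cloud(d):
    K=d["camera_matrix"];T=d["world_from_camera"];Z=d["depth"]
    v,u=np.indices(Z.shape);P=np.stack([(u-K[0,2])/K[0,0]*Z,(v-K[1,2])/K[1,1]*Z,Z],-1)
    return P@T[:3,:3].T+T[:3,3]
E
python3 - <<'E'
from h import *
a,b=load("scene0"),load("side0")
A=cv2.resize(a["frame"][120:250,285:395],None,fx=3.6,fy=3.6,interpolation=cv2.INTER_CUBIC)
B=cv2.resize(b["frame"][145:275,195:320],None,fx=3.2,fy=3.6,interpolation=cv2.INTER_CUBIC)
cv2.imwrite("pics/crop.png",np.hstack([A,B]));print(A.shape,B.shape)
for n,d,(u,v),(du,dv) in(("scene",a,(203,357),(320,213)),("side",b,(349,406),(253,240))):
    print(n,(d["depth"]>0).mean())
    for (x,y,z,t) in((u,v,.012,150),(du,dv,.045,150)):
        h=cv2.cvtColor(d["frame"],cv2.COLOR_BGR2HSV);m=((h[...,1]<70)&(h[...,2]>t)).astype(np.uint8)
        k=np.zeros_like(m);k[y-14:y+15,x-16:x+17]=1
        N,L,S,C=cv2.connectedComponentsWithStats(m&k)
        i=1+np.argmax(S[1:,4]);c=max(cv2.findContours((L==i).astype(np.uint8),0,2)[0],key=cv2.contourArea)
        e=cv2.fitEllipse(c);print(S[i],e,plane(d,*e[0],z).round(4))
E
```

```text
(468, 396, 3) (468, 400, 3)
scene 0.99591796875
[195 350  17  15 149] ((202.785400390625, 356.8035583496094), (14.266338348388672, 17.401718139648438), 67.83626556396484) [ 0.5891 -0.2599  0.012 ]
[304 199  33  24 548] ((321.294189453125, 210.8741912841797), (22.786523818969727, 31.12053871154785), 93.85692596435547) [0.5268 0.1567 0.045 ]
side 0.9958951822916666
[339 398  21  16 162] ((349.0047912597656, 405.5886535644531), (15.550883293151855, 20.42730140686035), 96.84087371826172) [ 0.5889 -0.2601  0.012 ]
[246 234  15  11 120] ((252.5244598388672, 239.11659240722656), (9.087512016296387, 15.04139232635498), 69.30268859863281) [0.5284 0.15   0.045 ]
```

View pics/crop.png

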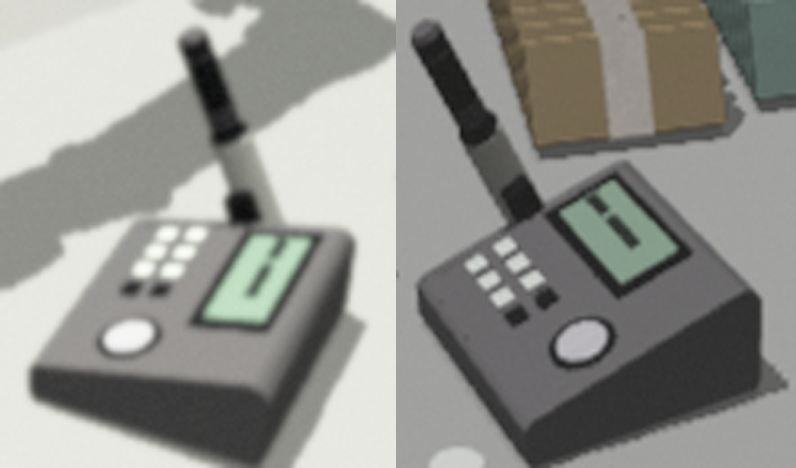

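The crop shows the pen standing in the holster. In the scene view its tail is near (338,130) and its collar near (349,157); in the side view they are near (204,153) and (221,180). The disc is at (321,213.5) and (253,240).

```bash
python3 - <<'E'
from h import *
a,b=load("scene0"),load("side0")
for n,d,(x,y) in(("scene",a,(320,213)),("side",b,(253,240))):
    g=cv2.cvtColor(d["frame"],cv2.COLOR_BGR2GRAY)
    w=g[y-11:y+12,x-13:x+14];t,m=cv2.threshold(w,0,255,cv2.THRESH_OTSU);print(n,t)
    N,L,S,C=cv2.connectedComponentsWithStats((w>165).astype(np.uint8));i=L[11,13];print(S[i],C[i]+[x-13,y-11])
    p=C[i]+[x-13,y-11];d["disc"]=p;print(plane(d,*p,.045).round(4))
print("disc tri",tri(a,a["disc"],b,b["disc"]))
# deck plane
P=[];
for d,o,f,poly in((a,(285,120),(3.6,3.6),[(45,360),(265,380),(340,240),(150,228)]),(b,(195,145),(3.2,3.6),[(30,295),(132,405),(345,295),(230,185)])):
    m=np.zeros((480,640),np.uint8);cv2.fillPoly(m,[(np.array(poly)/f+o).round().astype(int)],1);m=cv2.erode(m,np.ones((3,3)))
    Q=cloud(d)[m>0];Q=Q[Q[:,2]<.09];c=np.median(Q,0)
    for _ in range(4):
        nrm=np.linalg.svd(Q-Q.mean(0),full_matrices=False)[2][2];nrm*=np.sign(nrm[2]);e=(Q-Q.mean(0))@nrm;Q=Q[abs(e)<max(.0015,1.5*e.std())]
    print("deck n",nrm.round(4),"tilt",np.degrees(np.arccos(nrm[2])),"dir -x yaw",np.degrees(np.arctan2(nrm[1],nrm[0])),len(Q),Q.mean(0),np.std(e))
tail=tri(a,(338.3,130.5),b,(204,153.3));col=tri(a,(348.6,156.7),b,(220.9,180.3))
ax=tail[0]-col[0];print(tail,col,np.linalg.norm(ax),ax/np.linalg.norm(ax),np.degrees(np.arctan2(ax[1],ax[0])))
# grip dark line fit
pl=[]
for d,p0,p1 in((a,(338.3,130.5),(348.6,156.7)),(b,(204,153.3),(220.9,180.3))):
    m=np.zeros((480,640),np.uint8);cv2.line(m,tuple(map(int,p0)),tuple(map(int,p1)),1,15)
    g=cv2.cvtColor(d["frame"],cv2.COLOR_BGR2GRAY);v,u=np.nonzero((m>0)&(g<75))
    l=cv2.fitLine(np.c_[u,v].astype(np.float32),cv2.DIST_HUBER,0,.01,.01).ravel();print(l,len(u))
    o,q1=ray(d,l[2]-15*l[0],l[3]-15*l[1]);_,q2=ray(d,l[2]+15*l[0],l[3]+15*l[1]);n=np.cross(q1,q2);n/=np.linalg.norm(n);pl.append((n,n@o))
dr=np.cross(pl[0][0],pl[1][0]);dr/=np.linalg.norm(dr);dr*=np.sign(dr[2])
pt=np.linalg.solve(np.array([pl[0][0],pl[1][0],[0,0,1]]),[pl[0][1],pl[1][1],.13]);print("axis",dr,"at z.13",pt,np.degrees(np.arccos(dr[2])),np.degrees(np.arctan2(dr[1],dr[0])))
E
```

```text
scene 184.0
[  7   6  14  10 103] [320.27184466 212.80582524]
[0.5292 0.1499 0.045 ]
side 132.0
[  6   6  14  10 107] [252.52336449 239.29906542]
[0.5283 0.1494 0.045 ]
disc tri (array([0.52849678, 0.15078722, 0.04407164]), np.float64(3.285896486441829e-05))
deck n [-0.253  -0.0807  0.9641] tilt 15.400041542339686 dir -x yaw -162.309566178881 1346 [0.5492316  0.19421585 0.0504732 ] 0.0008275415876028245
deck n [-0.2594 -0.0806  0.9624] tilt 15.761358919258576 dir -x yaw -162.74424924683927 1859 [0.53606062 0.18879261 0.04814555] 0.0008332795715561769
(array([0.46257226, 0.29540754, 0.16595202]), np.float64(0.0027222148559792516)) (array([0.492268  , 0.30296076, 0.1004832 ]), np.float64(0.0005602426874276334)) 0.07228453483169248 [-0.41081738 -0.10449288  0.90570984] -165.72922876407543
[  0.35159925   0.9361506  343.6603     145.39594   ] 221
[  0.5321435   0.8466542 213.08011   169.34589  ] 344
axis [-0.41015921 -0.09769923  0.90676584] at z.13 [0.47712602 0.29931261 0.13      ] 24.93782798898896 -166.60191352776712
```

```bash
cat >> h.py <<'E'
from scipy.spatial.transform import Rotation as Ro
PSI=np.radians(16)
AX=np.array([-.4102,-.0977,.9068]);AX/=np.linalg.norm(AX)
COL=np.array([.4916,.3028,.098])
DISC=np.array([.5285,.1500,.0447]);DN=np.array([-np.sin(.2618)*np.cos(PSI),-np.sin(.2618)*np.sin(PSI),np.cos(.2618)])
SPOT=np.array([.589,-.260,.012])
def go(p,zt):
    """print tool-axis shift (from now, and once turned) and turn to bring tcp to p, tool z to zt by least turn"""
    from cell import r
    s=r.state();R=np.array(s["orientation"]);z=R[:,2];zt=zt/np.linalg.norm(zt)
    c=np.cross(z,zt);a=np.arctan2(np.linalg.norm(c),z@zt);w=c/(np.linalg.norm(c)+1e-12)*a
    dp=np.array(p)-s["ee_pos"];R2=Ro.from_rotvec(w).as_matrix()@R
    print("t",s["t"],"tcp",np.round(s["ee_pos"],4),"shift now",(R.T@dp).round(4),"shift after turn",(R2.T@dp).round(4),"turn",(R.T@w).round(4),"F",np.round(s["force"],2),"open",s["opening"])
E
python3 -c "
from h import *
go(COL+.115*AX,-AX)"
```

```text
t 0.15 tcp [0.1954 0.6457 0.2475] shift now [-0.3409 -0.2667  0.0457] shift after turn [-0.3114 -0.284   0.1086] turn [-0.2205 -0.376   0.    ] F [ 0.15  0.06 -0.72] open 0.08529387164569825
```

```bash
J='python3 jog.py'
python3 jog.py '[[-0.031,-0.024,0,0,0,0],[-0.031,-0.024,0,0,0,0],[-0.031,-0.024,0,0,0,0],[-0.031,-0.024,0,0,0,0],[-0.031,-0.024,0,0,0,0]]' 0.06
python3 jog.py '[[-0.031,-0.024,0,0,0,0],[-0.031,-0.024,0,0,0,0],[-0.031,-0.024,0,0,0,0],[-0.031,-0.024,0,0,0,0],[-0.031,-0.024,0,0,0,0]]'
python3 jog.py '[[-0.031,-0.024,0,-0.055,-0.094,0],[0,0,0,-0.055,-0.094,0],[0,0,0,-0.055,-0.094,0],[0,0,0,-0.055,-0.094,0],[0,0,0,0,0,0]]'
python3 -c "
from h import *
go(COL+.115*AX,-AX)
from cell import r
d=r.snapshot('wrist');cv2.imwrite('pics/w1.png',d['frame']);np.savez('w1.npz',**d)"
```

```text
t: 0.57
ee_pos: [0.3098, 0.4845, 0.2481]
orientation: [[-0.957, 0.289, -0.0], [0.289, 0.957, -0.0], [0.0, -0.0, -1.0]]
force: [0.7, 0.1, -0.6]
opening: 0.0598
gripper_force: 0.0
t: 0.98
ee_pos: [0.4233, 0.3247, 0.2483]
orientation: [[-0.957, 0.29, -0.0], [0.29, 0.957, 0.0], [0.0, -0.0, -1.0]]
force: [-0.3, 0.1, 0.7]
opening: 0.06
gripper_force: 0.0
t: 1.4
ee_pos: [0.4426, 0.2924, 0.2464]
orientation: [[-0.881, 0.245, 0.404], [0.306, 0.947, 0.094], [-0.36, 0.207, -0.91]]
force: [0.0, -0.9, -0.7]
opening: 0.0601
gripper_force: 0.0
t 1.4 tcp [0.4426 0.2924 0.2464] shift now [ 0.014  -0.0095  0.0408] shift after turn [ 0.0142 -0.0097  0.0407] turn [-0.0056 -0.0056  0.    ] F [ 0.04 -0.91 -0.72] open 0.0600606310341709
```

View pics/w1.png

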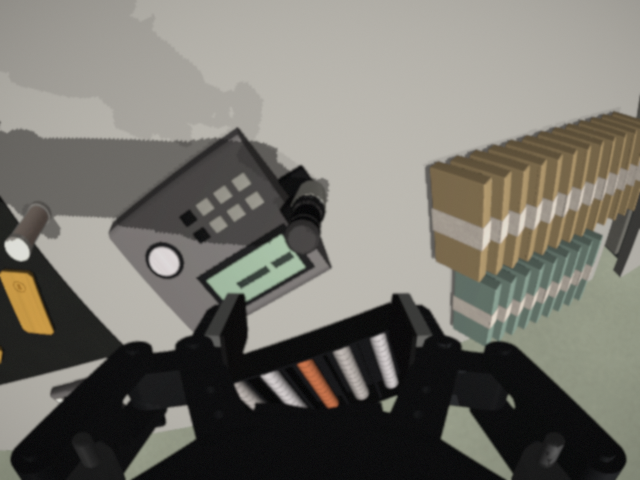

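The wrist view shows the pen's tail at (301,236), the disc at (164,260) and the tester's front edge running from (110,228) to (237,130). I'll check these against my estimates.

```bash
cat >> h.py <<'E'
def fray(d,u,v):
    K=d["camera_matrix"];T=d["world_from_camera"];x=np.array([u-K[0,2],v-K[1,2]]);rr=np.linalg.norm(x);t=rr/K[0,0]
    q=np.r_[x/(rr+1e-9)*np.sin(t),np.cos(t)];return T[:3,3],T[:3,:3]@q
def fproj(d,P):
    K=d["camera_matrix"];T=d["world_from_camera"];q=T[:3,:3].T@(np.array(P)-T[:3,3]);t=np.arctan2(np.hypot(*q[:2]),q[2])
    return K[:2,2]+K[0,0]*t*q[:2]/np.hypot(*q[:2])
def fplane(d,u,v,z):
    o,q=fray(d,u,v);return o+q*(z-o[2])/q[2]
E
python3 - <<'E'
from h import *
d=load("w1")
print("tail exp",fproj(d,COL+.076*AX),"collar exp",fproj(d,COL+.003*AX),"mid",fproj(d,COL+.04*AX),"disc exp",fproj(d,DISC),"disc meas",fplane(d,164,260,.045))
print("tail at z",fplane(d,301,236,(COL+.077*AX)[2]),COL+.077*AX)
p,q=fplane(d,116,222,.028),fplane(d,232,134,.028);e=q-p;print("front edge",p,q,"psi",np.degrees(np.arctan2(-e[0],e[1])),np.linalg.norm(e))
E
```

```text
tail exp [300.15152704 236.32366026] collar exp [305.1521424  211.39960189] mid [302.96619217 222.25877717] disc exp [162.46668311 261.46617435] disc meas [0.52726196 0.15258161 0.045     ]
tail at z [0.45969859 0.29594021 0.16782026] [0.46001611 0.29527746 0.16782026]
front edge [0.47579156 0.12126926 0.028     ] [0.43749067 0.26384089 0.028     ] psi 15.03709251621916 0.14762664258098943
```

```bash
python3 jog.py '[[0.0142,-0.0097,0.02,-0.0056,-0.0056,0],[0,0,0.02,0,0,0],[0,0,0,0,0,0]]'
python3 -c "
from h import *
go(COL+.04*AX,-AX)"
```

```text
t: 1.7
ee_pos: [0.4471, 0.2926, 0.2023]
orientation: [[-0.88, 0.245, 0.406], [0.307, 0.947, 0.095], [-0.361, 0.208, -0.909]]
force: [0.4, -0.8, -0.3]
opening: 0.0598
gripper_force: 0.0
t 1.7 tcp [0.4471 0.2926 0.2023] shift now [ 0.0017 -0.0013  0.0739] shift after turn [ 0.002  -0.0017  0.0739] turn [-0.0045 -0.0036  0.    ] F [ 0.36 -0.79 -0.29] open 0.05975377117973542
```

```bash
python3 jog.py '[[0.002,-0.0017,0.014,-0.0045,-0.0036,0],[0,0,0.02,0,0,0],[0,0,0.02,0,0,0],[0,0,0.02,0,0,0],[0,0,0,0,0,0]]'
python3 -c "
from h import *
go(COL+.04*AX,-AX)
from cell import r
d=r.snapshot('wrist');cv2.imwrite('pics/w2.png',d['frame'][100:,100:560])"
```

```text
t: 2.12
ee_pos: [0.4769, 0.2996, 0.135]
orientation: [[-0.878, 0.244, 0.413], [0.309, 0.946, 0.098], [-0.367, 0.213, -0.906]]
force: [-0.8, 0.5, -0.7]
opening: 0.0596
gripper_force: 0.0
t 2.1167 tcp [0.4769 0.2996 0.135 ] shift now [ 0.0015 -0.0013 -0.0001] shift after turn [ 0.0015 -0.0013 -0.0001] turn [ 0.001   0.0025 -0.    ] F [-0.84  0.5  -0.71] open 0.059646947825001566
```

View pics/w2.png

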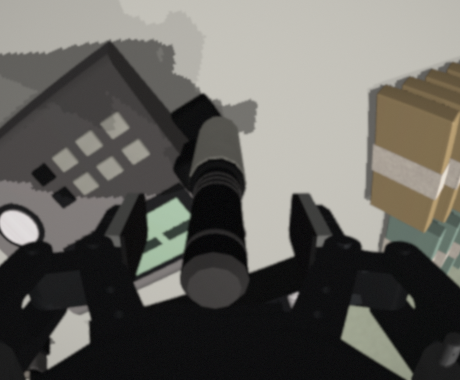

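The pen sits between the pads, with its tail at crop (215,280). I'll close on it gently.

```bash
python3 jog.py '[[0.0015,-0.0013,0,0,0,0],[0,0,0,0,0,0],[0,0,0,0,0,0],[0,0,0,0,0,0],[0,0,0,0,0,0]]' 0.0 40
python3 jog.py '[[0,0,0,0,0,0],[0,0,0,0,0,0],[0,0,0,0,0,0]]'
python3 jog.py '[[0,0,-0.01,0,0,0],[0,0,-0.02,0,0,0],[0,0,-0.02,0,0,0],[0,0,-0.02,0,0,0],[0,0,-0.02,0,0,0]]'
python3 jog.py '[[0,0,-0.02,0,0,0],[0,0,-0.01,0,0,0],[0,0,0,0,0,0],[0,0,0,0,0,0]]'
```

```text
t: 2.58
ee_pos: [0.4739, 0.2994, 0.1371]
orientation: [[-0.877, 0.242, 0.415], [0.31, 0.945, 0.103], [-0.367, 0.219, -0.904]]
force: [-3.5, -1.3, 7.7]
opening: 0.0198
gripper_force: 38.8
t: 2.83
ee_pos: [0.4739, 0.2994, 0.1371]
orientation: [[-0.877, 0.242, 0.415], [0.309, 0.945, 0.103], [-0.367, 0.219, -0.904]]
force: [-4.0, -2.1, 6.7]
opening: 0.0203
gripper_force: 38.8
t: 3.25
ee_pos: [0.4356, 0.2895, 0.2188]
orientation: [[-0.878, 0.242, 0.413], [0.309, 0.946, 0.102], [-0.366, 0.217, -0.905]]
force: [1.6, -0.2, -0.2]
opening: 0.0197
gripper_force: 39.5
t: 3.58
ee_pos: [0.4239, 0.287, 0.2453]
orientation: [[-0.877, 0.242, 0.414], [0.309, 0.945, 0.104], [-0.367, 0.219, -0.904]]
force: [0.2, 0.2, -0.8]
opening: 0.0204
gripper_force: 39.5
```

```bash
sed -i 's/^DISC=.*DN=/DISC=np.array([.5280,.1508,.0447]);DN=/; s/radians(16)/radians(15.5)/' h.py
python3 -c "
from h import *
go(DISC+.165*DN,-DN)"
```

```text
t 3.5833 tcp [0.4239 0.287  0.2453] shift now [-0.0858 -0.1334  0.0481] shift after turn [-0.0931 -0.1293  0.0453] turn [ 0.0864  0.1575 -0.    ] F [ 0.2   0.17 -0.8 ] open 0.020360574946635474
```

```bash
python3 jog.py '[[-0.0215,-0.0334,0,0,0,0],[-0.0215,-0.0333,0,0,0,0],[-0.0214,-0.0333,0.016,0.0432,0.0788,0],[-0.0214,-0.0333,0.016,0.0432,0.0787,0],[0,0,0.016,0,0,0]]'
python3 jog.py '[[0,0,0,0,0,0],[0,0,0,0,0,0]]'
python3 - <<'E'
from h import *
from cell import r
go(DISC+.165*DN,-DN)
im=[]
for n in("scene","side"):
    d=r.snapshot(n);np.savez(n+"1.npz",**d)
    s=r.state();K=d["camera_matrix"];T=d["world_from_camera"]
    z=np.array(s["orientation"])[:,2]
    q=T[:3,:3].T@(s["ee_pos"]+.06*z-T[:3,3]);c=(K@q/q[2])[:2].astype(int);print(n,c)
    for L in(.0,.05,.115):
        q=T[:3,:3].T@(s["ee_pos"]+L*z-T[:3,3]);print(L,(K@q/q[2])[:2].round(1))
    x,y=c-[50,65];print(x,y);im.append(cv2.resize(d["frame"][y:y+130,x:x+100],None,fx=4,fy=4,interpolation=cv2.INTER_CUBIC))
cv2.imwrite("pics/c2.png",np.hstack(im))
E
```

```text
t: 4.0
ee_pos: [0.4738, 0.1629, 0.2138]
orientation: [[-0.91, 0.271, 0.313], [0.306, 0.949, 0.07], [-0.279, 0.159, -0.947]]
force: [0.3, 0.7, -1.4]
opening: 0.0198
gripper_force: 39.5
t: 4.17
ee_pos: [0.4701, 0.1665, 0.2115]
orientation: [[-0.913, 0.266, 0.31], [0.301, 0.951, 0.069], [-0.277, 0.156, -0.948]]
force: [-0.3, 1.0, -0.8]
opening: 0.02
gripper_force: 39.5
t 4.1667 tcp [0.4701 0.1665 0.2115] shift now [-0.0214 -0.0225  0.0104] shift after turn [-0.022  -0.0223  0.0095] turn [0.0186 0.0606 0.    ] F [-0.3   0.96 -0.79] open 0.019981332215324832
scene [313 161]
0.0 [305.6 136.6]
0.05 [312.1 157.5]
0.115 [319.9 183. ]
263 96
side [226 184]
0.0 [214.9 158.5]
0.05 [225.  180.7]
0.115 [237.3 207.5]
176 119
```

View pics/c2.png

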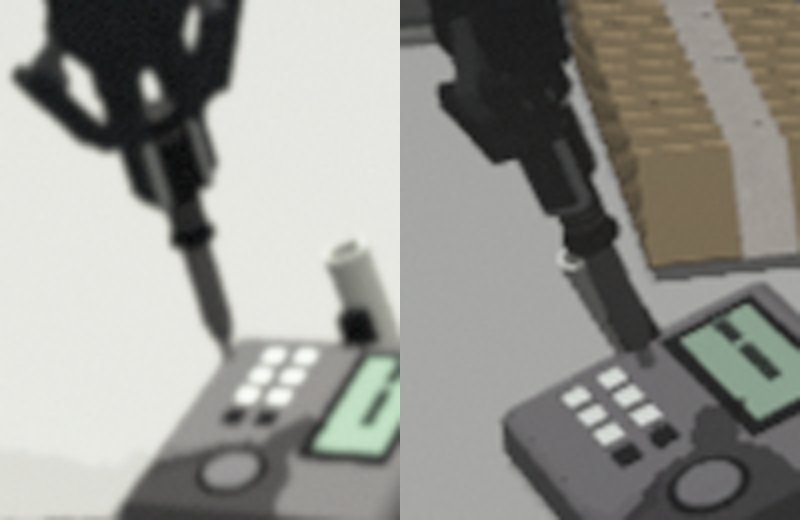

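In the crop the nose tip is at scene (320.8,184.8) and side (238,209), and the collar is at (311,154.3) and (223,178.3). I'll measure the pen in the tool frame.

```bash
python3 - <<'E'
from h import *
from cell import r
a,b=load("scene1"),load("side1");s=r.state();R=np.array(s["orientation"]);p=s["ee_pos"]
tip=tri(a,(320.75,184.75),b,(238,209));c=tri(a,(311,154.3),b,(223,178.3))
print(tip,c,"tool frame tip",(R.T@(tip[0]-p)).round(4),"collar",(R.T@(c[0]-p)).round(4))
# barrel line from pixels, both views
pl=[]
for d,p0,p1 in((a,(311.8,157.5),(319,178.5)),(b,(224.8,183),(236,204))):
    m=np.zeros((480,640),np.uint8);cv2.line(m,tuple(np.int32(np.round(p0))),tuple(np.int32(np.round(p1))),1,13)
    P=cloud(d);near=np.linalg.norm(np.cross(P-p,R[:,2]),axis=-1)<.02
    v,u=np.nonzero((m>0)&near);l=cv2.fitLine(np.c_[u,v].astype(np.float32),cv2.DIST_HUBER,0,.01,.01).ravel();print(l,len(u))
    o,q1=ray(d,l[2]-15*l[0],l[3]-15*l[1]);_,q2=ray(d,l[2]+15*l[0],l[3]+15*l[1]);n=np.cross(q1,q2);n/=np.linalg.norm(n);pl.append((n,n@o))
dr=np.cross(pl[0][0],pl[1][0]);dr/=np.linalg.norm(dr);dr*=-np.sign(dr[2])
pt=np.linalg.solve(np.array([pl[0][0],pl[1][0],R[:,2]]),[pl[0][1],pl[1][1],R[:,2]@(p+.118*R[:,2])]);print("axis tool",R.T@dr,"pt",R.T@(pt-p))
E
```

```text
(array([0.50749879, 0.17645817, 0.09932724]), np.float64(0.0012231759237398604)) (array([0.48221208, 0.1711726 , 0.17095444]), np.float64(0.0007066049476749203)) tool frame tip [0.     0.0002 0.1197] collar [ 0.0016 -0.0001  0.0435]
[2.7617180e-01 9.6110827e-01 3.1430313e+02 1.6706956e+02] 257
[  0.4259604   0.9047418 230.30804   192.14735  ] 295
axis tool [-0.0221423  -0.03222438  0.99923536] pt [-0.00204267 -0.00423025  0.118     ]
```

```bash
python3 jog.py '[[-0.0111,-0.0112,0,0.0093,0.0303,0],[-0.0109,-0.0111,0,0.0093,0.0303,0],[0,0,0,0,0,0],[0,0,0,0,0,0]]'
python3 -c "
from h import *
go(DISC+.129*DN,-DN)"
```

```text
t: 4.6
ee_pos: [0.4853, 0.1396, 0.2159]
orientation: [[-0.929, 0.271, 0.253], [0.297, 0.952, 0.072], [-0.221, 0.142, -0.965]]
force: [0.3, -0.5, -1.0]
opening: 0.0201
gripper_force: 39.5
t 4.6 tcp [0.4853 0.1396 0.2159] shift now [ 0.0012 -0.0016  0.0477] shift after turn [ 0.0011 -0.0014  0.0477] turn [ 0.004   0.0027 -0.    ] F [ 0.34 -0.49 -0.99] open 0.020099448141842974
```

```bash
cat >> h.py <<'E'
def fz():
    from cell import r
    s=r.state();R=np.array(s["orientation"]);return (R.T@s["force"]).round(2)
E
python3 jog.py '[[0.0012,-0.0015,0.012,0.004,0.0027,0],[0,0,0.012,0,0,0],[0,0,0.012,0,0,0],[0,0,0.0117,0,0,0],[0,0,0,0,0,0]]'
for i in 1 2 3 4; do python3 jog.py '[[0,0,0,0,0,0]]' >/dev/null; python3 -c "
from h import *
print(fz())"; done
python3 - <<'E'
from h import *
from cell import r
go(DISC+.119*DN,-DN)
im=[]
for n,(x,y) in(("scene",(270,130)),("side",(203,155))):
    d=r.snapshot(n);im.append(cv2.resize(d["frame"][y:y+110,x:x+100],None,fx=4,fy=4,interpolation=cv2.INTER_CUBIC))
cv2.imwrite("pics/c3.png",np.hstack(im))
E
```

```text
t: 5.02
ee_pos: [0.4936, 0.1428, 0.1669]
orientation: [[-0.931, 0.269, 0.245], [0.294, 0.953, 0.068], [-0.216, 0.136, -0.967]]
force: [-0.2, 0.5, -0.9]
opening: 0.0203
gripper_force: 39.5
[0.29 0.03 0.02]
[-0.2   0.18 -0.23]
[-0.09 -0.69 -0.28]
[0.38 0.06 0.25]
t 5.35 tcp [0.4956 0.1421 0.1695] shift now [-0.0003 -0.0002  0.0103] shift after turn [-0.0003 -0.0002  0.0103] turn [ 0.0005 -0.0003 -0.    ] F [-0.28  0.19 -0.31] open 0.02019259075488922
```

View pics/c3.png

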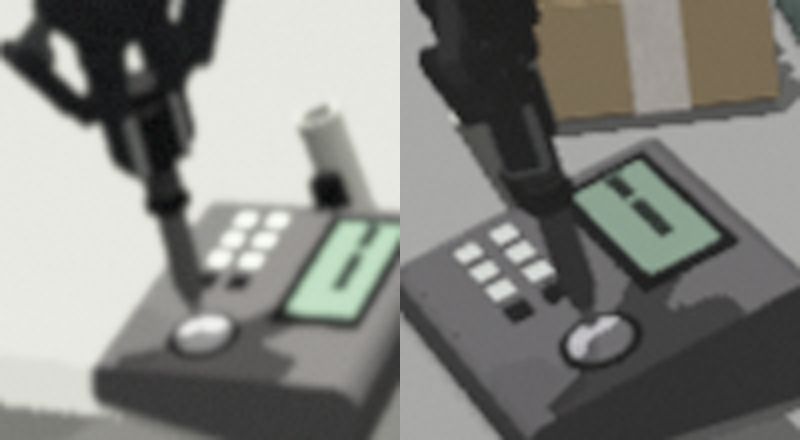

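The tip hangs about 10 mm above the disc, at crop scene (192,308) and side (588,310), and it is centred. I'll creep down while watching the force.

```bash
cat > rd.py <<'E'
from h import *
from cell import r
s=r.state();R=np.array(s["orientation"]);print("t",round(s["t"],2),"F_tool",fz(),"tcp.DN above disc",round(float((s["ee_pos"]-DISC)@DN),4),"tcp z",round(s["ee_pos"][2],4))
E
python3 jog.py '[[0,0,0.004,0,0,0],[0,0,0.004,0,0,0],[0,0,0,0,0,0]]' >/dev/null;python3 rd.py
python3 jog.py '[[0,0,0,0,0,0]]' >/dev/null;python3 rd.py
python3 jog.py '[[0,0,0.002,0,0,0],[0,0,0,0,0,0]]' >/dev/null;python3 rd.py
python3 jog.py '[[0,0,0,0,0,0]]' >/dev/null;python3 rd.py
python3 jog.py '[[0,0,0.002,0,0,0],[0,0,0,0,0,0]]' >/dev/null;python3 rd.py
python3 jog.py '[[0,0,0,0,0,0]]' >/dev/null;python3 rd.py
```

```text
t 5.7 F_tool [-0.78  0.01  0.6 ] tcp.DN above disc 0.1199 tcp z 0.1602
t 5.78 F_tool [-0.18 -0.67  0.34] tcp.DN above disc 0.1202 tcp z 0.1605
t 5.95 F_tool [-0.68  0.25  0.76] tcp.DN above disc 0.1183 tcp z 0.1588
t 6.03 F_tool [ 0.66 -0.34  1.17] tcp.DN above disc 0.1185 tcp z 0.159
t 6.2 F_tool [ 0.95 -1.07 -0.55] tcp.DN above disc 0.1165 tcp z 0.157
t 6.28 F_tool [-0.2   0.18 -1.28] tcp.DN above disc 0.1166 tcp z 0.1572
```

```bash
for i in 1 2 3; do python3 jog.py '[[0,0,0,0,0,0]]' >/dev/null;python3 rd.py; done
python3 jog.py '[[0,0,0.0015,0,0,0],[0,0,0,0,0,0]]' >/dev/null;python3 rd.py
for i in 1 2 3; do python3 jog.py '[[0,0,0,0,0,0]]' >/dev/null;python3 rd.py; done
```

```text
t 6.37 F_tool [ 0.08 -0.73 -0.23] tcp.DN above disc 0.1166 tcp z 0.1572
t 6.45 F_tool [-0.04 -0.19 -1.19] tcp.DN above disc 0.1166 tcp z 0.1572
t 6.53 F_tool [-0.01 -0.31  0.45] tcp.DN above disc 0.1166 tcp z 0.1572
t 6.7 F_tool [ 0.64  0.55 -1.47] tcp.DN above disc 0.115 tcp z 0.1556
t 6.78 F_tool [-0.16 -0.03 -1.27] tcp.DN above disc 0.115 tcp z 0.1557
t 6.87 F_tool [ 0.76  0.71 -1.33] tcp.DN above disc 0.1151 tcp z 0.1557
t 6.95 F_tool [ 0.03 -1.51 -1.33] tcp.DN above disc 0.1151 tcp z 0.1557
```

```bash
python3 jog.py '[[0,0,0.0015,0,0,0],[0,0,0,0,0,0]]' >/dev/null;python3 rd.py
for i in 1 2 ; do python3 jog.py '[[0,0,0,0,0,0]]' >/dev/null;python3 rd.py; done
python3 jog.py '[[0,0,0.002,0,0,0],[0,0,0,0,0,0]]' >/dev/null;python3 rd.py
for i in 1 2 3 4 5 6; do python3 jog.py '[[0,0,0,0,0,0]]' >/dev/null;python3 rd.py; done
```

```text
t 7.12 F_tool [-0.5   0.11 -1.91] tcp.DN above disc 0.1134 tcp z 0.1541
t 7.2 F_tool [-0.77 -0.27 -1.52] tcp.DN above disc 0.1135 tcp z 0.1542
t 7.28 F_tool [ 0.42 -1.58 -1.53] tcp.DN above disc 0.1136 tcp z 0.1543
t 7.45 F_tool [-0.18  0.21 -1.16] tcp.DN above disc 0.1114 tcp z 0.1521
t 7.53 F_tool [-0.98  0.14 -1.17] tcp.DN above disc 0.1115 tcp z 0.1523
t 7.62 F_tool [ 0.47 -0.99 -2.98] tcp.DN above disc 0.1116 tcp z 0.1523
t 7.7 F_tool [-0.51  0.31 -2.99] tcp.DN above disc 0.1116 tcp z 0.1523
t 7.78 F_tool [ 0.2   0.03 -2.71] tcp.DN above disc 0.1116 tcp z 0.1524
t 7.87 F_tool [-0.56 -0.77 -2.21] tcp.DN above disc 0.1116 tcp z 0.1524
t 7.95 F_tool [ 0.42  0.1  -2.84] tcp.DN above disc 0.1116 tcp z 0.1523
```

The force averages about 2.4 N, which is roughly half way in. I'll hold for 2 s.

```bash
for i in 1 2 3 4 5; do python3 jog.py '[[0,0,0,0,0,0],[0,0,0,0,0,0],[0,0,0,0,0,0],[0,0,0,0,0,0],[0,0,0,0,0,0]]' >/dev/null;python3 rd.py; done
python3 - <<'E'
from h import *
from cell import r
im=[]
for n,(x,y) in(("scene",(270,135)),("side",(203,160))):
    d=r.snapshot(n);im.append(cv2.resize(d["frame"][y:y+110,x:x+100],None,fx=4,fy=4,interpolation=cv2.INTER_CUBIC))
cv2.imwrite("pics/c4.png",np.hstack(im))
E
```

```text
t 8.37 F_tool [ 0.15 -1.11 -3.16] tcp.DN above disc 0.1116 tcp z 0.1523
t 8.78 F_tool [ 0.52 -0.37 -2.34] tcp.DN above disc 0.1116 tcp z 0.1523
t 9.2 F_tool [-0.07  0.29 -2.53] tcp.DN above disc 0.1116 tcp z 0.1523
t 9.62 F_tool [-0.53  0.28 -2.15] tcp.DN above disc 0.1116 tcp z 0.1523
t 10.03 F_tool [ 0.15  0.11 -1.64] tcp.DN above disc 0.1116 tcp z 0.1523
```

View pics/c4.png

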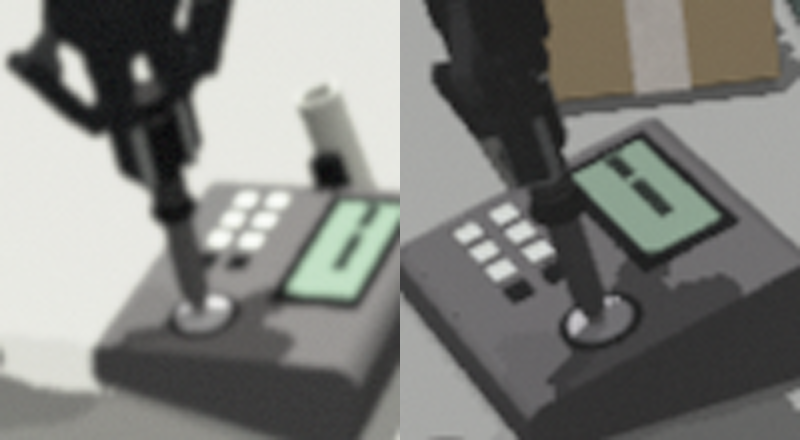

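The nose sits at the disc's centre in both views: crop scene (204,311) and side (598,318). Next I'll lift off and go to the bar.

```bash
python3 jog.py '[[0,0,-0.005,0,0,0],[0,0,-0.02,0,0,0],[0,0,-0.025,0,0,0],[0,0,-0.025,0,0,0],[0,0,-0.02,0,0,0]]'
python3 jog.py '[[0,0,0,0.0,0.0,0],[0,0,0,0,0,0]]' >/dev/null
python3 -c "
from h import *
go(SPOT+[0,0,.22],np.array([0,0,-1.]))"
```

```text
t: 10.55
ee_pos: [0.4754, 0.1357, 0.2453]
orientation: [[-0.93, 0.272, 0.248], [0.297, 0.953, 0.068], [-0.218, 0.137, -0.966]]
force: [0.4, 0.8, -0.7]
opening: 0.0197
gripper_force: 39.5
t 10.7167 tcp [0.476  0.1365 0.2449] shift now [-0.2197 -0.3489  0.0127] shift after turn [-0.2226 -0.347   0.0129] turn [0.1409 0.221  0.    ] F [ 0.11  0.29 -1.72] open 0.02028232206965639
```

Turn upright first (3 rows), then translate in moderate rows.

```bash
python3 jog.py '[[0,0,0,0.047,0.0737,0],[0,0,0,0.047,0.0737,0],[0,0,0,0.0469,0.0736,0],[0,0,0,0,0,0],[0,0,0,0,0,0]]'
python3 jog.py '[[-0.018,-0.028,0,0,0,0],[-0.018,-0.028,0,0,0,0],[-0.018,-0.028,0,0,0,0],[-0.018,-0.028,0,0,0,0],[-0.018,-0.028,0,0,0,0]]'
python3 jog.py '[[-0.018,-0.028,0,0,0,0],[-0.018,-0.028,0,0,0,0],[-0.018,-0.028,0,0,0,0],[-0.018,-0.028,0,0,0,0],[-0.018,-0.028,0,0,0,0]]'
python3 jog.py '[[0,0,0,0,0,0],[0,0,0,0,0,0]]' > /dev/null
python3 -c "
from h import *
go(SPOT+[0,0,.1164+.04],np.array([0,0,-1.]))"
```

```text
t: 11.13
ee_pos: [0.4763, 0.1361, 0.2425]
orientation: [[-0.957, 0.289, -0.002], [0.289, 0.957, -0.003], [0.001, -0.004, -1.0]]
force: [1.1, 0.4, -1.2]
opening: 0.0199
gripper_force: 39.5
t: 11.55
ee_pos: [0.5206, -0.0254, 0.2434]
orientation: [[-0.957, 0.289, -0.001], [0.289, 0.957, -0.001], [0.001, -0.002, -1.0]]
force: [0.9, 0.4, -0.1]
opening: 0.0201
gripper_force: 39.5
t: 11.97
ee_pos: [0.5664, -0.1851, 0.2435]
orientation: [[-0.957, 0.289, -0.001], [0.289, 0.957, -0.001], [0.001, -0.002, -1.0]]
force: [1.0, 0.8, -0.2]
opening: 0.02
gripper_force: 39.5
t 12.1333 tcp [ 0.566  -0.1861  0.2436] shift now [-0.0437 -0.0636  0.0753] shift after turn [-0.0437 -0.0639  0.0752] turn [-0.0031 -0.0009 -0.    ] F [-0.67  0.77 -0.75] open 0.01996892172669037
```

```bash
python3 jog.py '[[-0.0146,-0.0212,0,-0.003,0,0],[-0.0146,-0.0213,0,0,0,0],[-0.0145,-0.0213,0,0,0,0],[0,0,0.02,0,0,0],[0,0,0.02,0,0,0]]'
python3 jog.py '[[0,0,0.02,0,0,0],[0,0,0.015,0,0,0],[0,0,0,0,0,0],[0,0,0,0,0,0]]' > /dev/null
python3 - <<'E'
from h import *
from cell import r
go(SPOT+[0,0,.1164+.01],np.array([0,0,-1.]))
im=[]
for n,(x,y) in(("scene",(150,270)),("side",(299,320))):
    d=r.snapshot(n);np.savez(n+"2.npz",**d);im.append(cv2.resize(d["frame"][y:y+110,x:x+100],None,fx=4,fy=4,interpolation=cv2.INTER_CUBIC))
cv2.imwrite("pics/c5.png",np.hstack(im))
s=r.state();K=d["camera_matrix"]
for n,(x,y) in(("scene",(150,270)),("side",(299,320))):
    d=load(n+"2");K=d["camera_matrix"];T=d["world_from_camera"]
    for P in (s["ee_pos"]+.1164*np.array(s["orientation"])[:,2],SPOT):
        q=T[:3,:3].T@(P-T[:3,3]);print(n,(((K@q/q[2])[:2]-[x,y])*4).round())
E
```

```text
t: 12.55
ee_pos: [0.591, -0.258, 0.2045]
orientation: [[-0.957, 0.29, 0.002], [0.29, 0.957, 0.0], [-0.002, 0.001, -1.0]]
force: [-1.3, 2.0, -1.8]
opening: 0.02
gripper_force: 39.6
t 12.8833 tcp [ 0.5901 -0.2554  0.1686] shift now [-0.0003 -0.0047  0.0302] shift after turn [-0.0003 -0.0047  0.0302] turn [ 0.0019 -0.003  -0.    ] F [ 0.68 -0.55 -0.09] open 0.019971754226601267
scene [206. 292.]
scene [211. 347.]
side [211. 250.]
side [200. 342.]
```

View pics/c5.png

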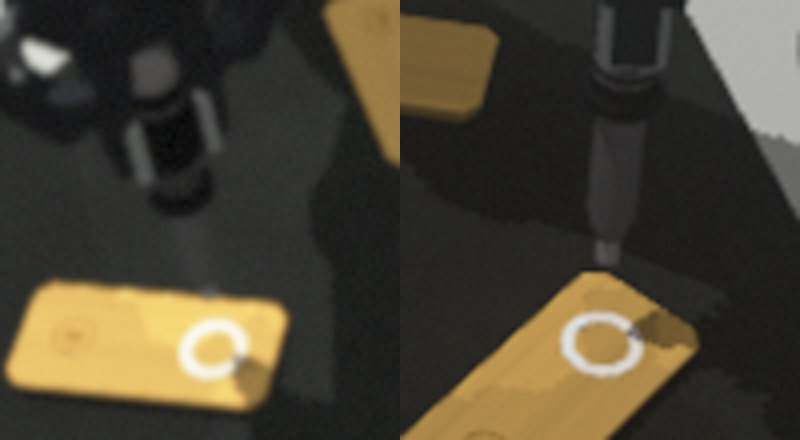

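The pen hangs about 40 mm above the ring. The tip is at scene crop (208,296) and side (207,261), and the ring at (213,350) and (202,343). I'll triangulate the tip against the ring.

```bash
python3 - <<'E'
from h import *
from cell import r
a,b=load("scene2"),load("side2");f=lambda x,y,o:(x/4+o[0]-.375,y/4+o[1]-.375)
S,D=(150,270),(299,320);s=r.state();R=np.array(s["orientation"])
for n,p,q in(("tip",(208,296),(207,261)),("ring",(213,350),(202,343)),("collar",(181,197),(226,98))):
    t=tri(a,f(*p,S),b,f(*q,D));print(n,t[0].round(4),t[1].round(4),"tool",(R.T@(t[0]-s["ee_pos"])).round(4))
E
```

```text
tip [ 0.5899 -0.2561  0.0496] 0.0007 tool [0.0017 0.     0.1209]
ring [ 0.5894 -0.2599  0.0117] 0.0005 tool [ 0.0011 -0.0039  0.1588]
collar [ 0.5919 -0.2571  0.1255] 0.0005 tool [-0.0006 -0.0003  0.045 ]
```

```bash
python3 jog.py '[[-0.0005,-0.0042,0,0.0019,-0.003,0],[0,0,0.01,0,0,0],[0,0,0.01,0,0,0],[0,0,0.01,0,0,0],[0,0,0,0,0,0]]' >/dev/null
cat > rdn.py <<'E'
from h import *
from cell import r
import sys
s=r.state();print("t",round(s["t"],2),"F_tool",fz(),"tcp",np.round(s["ee_pos"],4),"z",np.round(np.array(s["orientation"])[:,2],3))
E
for i in 1 2 3; do python3 jog.py '[[0,0,0,0,0,0]]' >/dev/null;python3 rdn.py; done
python3 -c "
from h import *
go(SPOT+[0,0,.1164],np.array([0,0,-1.]))"
```

```text
t 13.48 F_tool [ 0.21 -0.25 -0.26] tcp [ 0.5895 -0.2611  0.1381] z [-0.    -0.001 -1.   ]
t 13.57 F_tool [-0.29  0.54  1.59] tcp [ 0.5902 -0.2616  0.1392] z [ 0.002 -0.001 -1.   ]
t 13.65 F_tool [-0.35 -0.3   0.29] tcp [ 0.5905 -0.2617  0.1397] z [ 0.002 -0.002 -1.   ]
t 13.65 tcp [ 0.5905 -0.2617  0.1397] shift now [0.0019 0.0012 0.0113] shift after turn [0.0019 0.0012 0.0113] turn [-0.0008  0.0028  0.    ] F [ 0.25 -0.39 -0.29] open 0.01996597829385236
```

```bash
python3 jog.py '[[0.001,0.0015,0.004,0,0.002,0],[0,0,0.003,0,0,0],[0,0,0,0,0,0],[0,0,0,0,0,0],[0,0,0,0,0,0]]' >/dev/null
for i in 1 2 3; do python3 jog.py '[[0,0,0,0,0,0]]' >/dev/null;python3 rdn.py; done
python3 jog.py '[[0,0,0.002,0,0,0],[0,0,0,0,0,0],[0,0,0,0,0,0]]' >/dev/null
for i in 1 2 3; do python3 jog.py '[[0,0,0,0,0,0]]' >/dev/null;python3 rdn.py; done
python3 jog.py '[[0,0,0.002,0,0,0],[0,0,0,0,0,0],[0,0,0,0,0,0]]' >/dev/null
for i in 1 2 3 4; do python3 jog.py '[[0,0,0,0,0,0]]' >/dev/null;python3 rdn.py; done
```

```text
t 14.15 F_tool [0.37 0.22 0.83] tcp [ 0.5898 -0.2599  0.1325] z [ 0.    -0.001 -1.   ]
t 14.23 F_tool [-0.67 -0.28  1.56] tcp [ 0.5898 -0.2598  0.1325] z [ 0.    -0.001 -1.   ]
t 14.32 F_tool [-0.13  0.18  0.55] tcp [ 0.5897 -0.2598  0.1325] z [ 0.    -0.001 -1.   ]
t 14.65 F_tool [-0.72 -0.86  0.39] tcp [ 0.5897 -0.2597  0.1303] z [-0.    -0.001 -1.   ]
t 14.73 F_tool [-0.32 -0.29  0.5 ] tcp [ 0.5897 -0.2597  0.1304] z [-0.    -0.001 -1.   ]
t 14.82 F_tool [ 0.07 -0.7   0.89] tcp [ 0.5897 -0.2598  0.1304] z [-0.    -0.001 -1.   ]
t 15.15 F_tool [-0.99  0.05 -0.71] tcp [ 0.5898 -0.2598  0.1285] z [ 0.    -0.001 -1.   ]
t 15.23 F_tool [-0.16  1.07 -1.54] tcp [ 0.5898 -0.2598  0.1285] z [ 0.    -0.001 -1.   ]
t 15.32 F_tool [ 0.24  0.   -0.75] tcp [ 0.5898 -0.2598  0.1285] z [ 0.    -0.001 -1.   ]
t 15.4 F_tool [ 0.05  0.1  -0.68] tcp [ 0.5898 -0.2598  0.1285] z [ 0.    -0.001 -1.   ]
```

```bash
python3 jog.py '[[0,0,0.002,0,0,0],[0,0,0,0,0,0],[0,0,0,0,0,0]]' >/dev/null
for i in 1 2 3; do python3 jog.py '[[0,0,0,0,0,0]]' >/dev/null;python3 rdn.py; done
python3 jog.py '[[0,0,0.0015,0,0,0],[0,0,0,0,0,0],[0,0,0,0,0,0]]' >/dev/null
for i in 1 2 3; do python3 jog.py '[[0,0,0,0,0,0]]' >/dev/null;python3 rdn.py; done
python3 jog.py '[[0,0,0.001,0,0,0],[0,0,0,0,0,0],[0,0,0,0,0,0]]' >/dev/null
for i in 1 2 3 4 5 6; do python3 jog.py '[[0,0,0,0,0,0]]' >/dev/null;python3 rdn.py; done
python3 - <<'E'
from h import *
from cell import r
im=[]
for n,(x,y) in(("scene",(150,275)),("side",(299,330))):
    d=r.snapshot(n);im.append(cv2.resize(d["frame"][y:y+110,x:x+100],None,fx=4,fy=4,interpolation=cv2.INTER_CUBIC))
cv2.imwrite("pics/c6.png",np.hstack(im))
E
```

```text
t 15.73 F_tool [-0.09  0.06 -1.52] tcp [ 0.5898 -0.2598  0.1265] z [ 0.    -0.001 -1.   ]
t 15.82 F_tool [-0.78  0.3  -1.51] tcp [ 0.5898 -0.2598  0.1264] z [ 0.    -0.001 -1.   ]
t 15.9 F_tool [ 0.01 -0.29 -1.81] tcp [ 0.5898 -0.2598  0.1265] z [ 0.    -0.001 -1.   ]
t 16.23 F_tool [ 0.63 -0.41 -1.95] tcp [ 0.5898 -0.2598  0.1249] z [ 0.    -0.001 -1.   ]
t 16.32 F_tool [ 0.4  -0.87 -1.67] tcp [ 0.5898 -0.2598  0.1249] z [ 0.    -0.001 -1.   ]
t 16.4 F_tool [-0.22 -0.06 -2.01] tcp [ 0.5897 -0.2598  0.1249] z [ 0.    -0.001 -1.   ]
t 16.73 F_tool [ 0.77 -0.28 -1.79] tcp [ 0.5897 -0.2598  0.1239] z [ 0.    -0.001 -1.   ]
t 16.82 F_tool [ 0.05 -0.45 -2.69] tcp [ 0.5898 -0.2598  0.1239] z [ 0.    -0.001 -1.   ]
t 16.9 F_tool [-0.08  0.73 -2.04] tcp [ 0.5897 -0.2598  0.1239] z [ 0.    -0.001 -1.   ]
t 16.98 F_tool [-0.42 -0.29 -1.92] tcp [ 0.5897 -0.2598  0.1239] z [ 0.    -0.001 -1.   ]
t 17.07 F_tool [-0.64 -0.64 -1.61] tcp [ 0.5897 -0.2598  0.1239] z [ 0.    -0.001 -1.   ]
t 17.15 F_tool [-0.03 -0.12 -1.61] tcp [ 0.5897 -0.2598  0.1239] z [ 0.    -0.001 -1.   ]
```

View pics/c6.png

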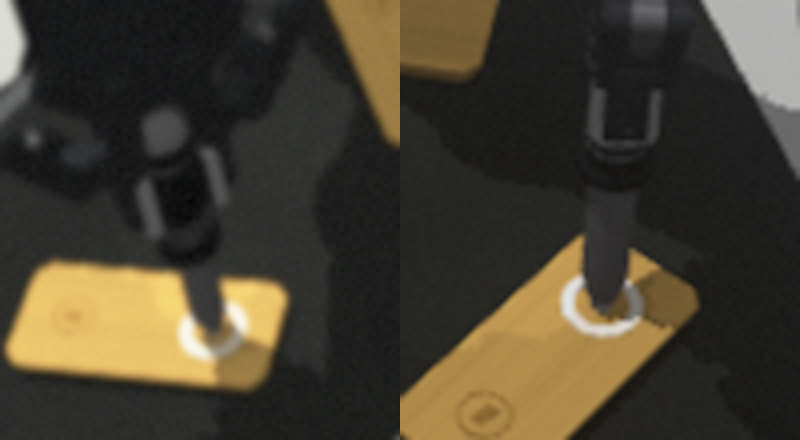

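The nose sits inside the ring in both views: scene crop (214,328) against ring centre (213,330), and side (604,306) against (602,304). The bar hasn't moved and the nose is roughly half way in, so I'll hand it in.

```bash
python3 -c "
from cell import r
print(r.close_job())"
```

```text
the job is handed in; nothing more can be done
None
```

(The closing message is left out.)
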